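Show a room-mate how to charge: this charger, that socket, then the switch

TASK

Show your room-mate how to charge her phone, by pointing only: point first at the loose two-pin wall charger lying on the desk, then at the one free socket of the power strip where it goes, and last at the strip's rocker switch. To point, hold the fingertips over the middle of the thing, two or three centimetres above it and pointing down, and stay there for a good second so that she can follow. Touch and move nothing at all, and finish still pointing at the switch.

Things in the scene. Friction and masses are not known exactly. Their poses are not given: they have to be found in the camera images.
- charger_center (a point): The centre (half-way up) of the loose wall charger: a small plastic block 51 mm long, 32 mm wide and 28 mm high, lying flat on the desk, with two round pins 19 mm long and 19 mm apart sticking out of one end along its own +x. Its top is 14 mm above this point. It may lie to the left or right of the strip or between the strip and the robot; z axis up.
- socket_mouth (a point): The centre of the mouth of the only free socket of the strip, level with the strip's top face (42 mm above the desk). The socket is an open round recess 40 mm across and 17 mm deep with two pin holes and two metal earth clips; it may be any of the four. x and y axes as the strip's, z up. The centre of the next socket is 55 mm away along the strip.
- switch_top (a point): The middle of the top of the strip's rocker switch, 51 mm above the desk: a rocker key 30 x 16 mm near the end of the strip where the cord goes into the desk. It is 65 mm or more along the strip from the centre of any socket.
- rocker (a joint): Angle of the rocker switch, rad, 0 as it is found; touching either half tips it (up to 0.2 either way). It is to stay as it is.
- strip: Power strip fixed to the desk, 300 mm long (its y axis), 60 wide (x), 42 high; origin at the centre of its underside. Round sockets on its centre line at y = 115, 60, 5 and -50 mm, rocker switch at y = -115. Three sockets hold plugged-in things (phone charger, round night light, charger block), 34 to 42 mm tall above the strip, at most 40 mm wide along it and 70 across.
- earbud_case: Bystander: a loose rounded earbud case 46 x 60 x 22 mm without pins; origin under its centre. Leave alone.
- power_bank: Bystander: a loose flat power bank 98 x 62 x 16 mm; origin under its centre. Leave alone. Other things farther out, also to be left alone: behind the strip a calculator, a stapler (49 mm tall) and a mug (95 mm); at the right a mouse on its pad and a phone; at the back a pen cup (180 mm) and books (70 mm); at the far left an open laptop (240 mm).
Things that resemble listed ones, but are neither listed nor needed, are in the scene too. What is shaped like the part that bears charger_center but orange or pink is not meant.

How it is judged:
By the outcome, as a careful person would: the job done as asked, in the order asked, and still so for the second after the job is handed in, with the robot touching nothing.
It also fails if it takes over 48 s, if anything falls off the work surface, if the arm or the gripper's body presses on something with over 40 N, if the wrist force passes 120 N, or if a joint passes its speed limit or range.

ROBOT

A 7-joint arm with a two-finger parallel gripper is mounted at the origin on the work surface. World frame = base frame: x ahead of the robot, y to its left, z up, the work surface at z = 0. Lengths are in mm, angles in rad, forces in N, time in s.
With the tool pointing down it reaches from about 350 to 900 mm from the base axis. Payload 7.2 kg.
Tool frame: the origin (TCP) lies midway between the tips of the shut fingers; the grasp point (between the pads) lies manip.hold_point_z behind it (manip.hold_point_z is the distance from the TCP to the grasp point, in mm); z points along the fingers, y is the direction in which the jaws open and shut (so a half turn about z gives the same grasp; the last joint's range is limited). The gripper opens to 85 mm and grips with 20 to 120 N. Pads are 22 mm wide; open, the fingers measure 114 mm over their backs; the gripper's body (76 mm by 85 mm) begins 54 mm behind the grasp point. The pads swing forward as they close: fully open they stand 13 mm farther back than shut.
Start: joints at [-1.356, 0.411, -0.013, 1.596, 0.006, 1.134, -0.082], TCP at [174.413, 600.174, 231.297] pointing down, gripper open.
Joint ranges: [-2.95, 2.95], [-0.29, 1.99], [-1.47, 1.44], [0.14, 2.54], [-1.03, 4.17], [0.13, 1.85], [-2.86, 2.86]. Speed limits (rad/s): [2.39, 2.39, 3.01, 3.01, 3.14, 3.14, 3.14].

INTERFACE

Orientations are given as a rotation vector (axis times angle).
In Python, from rig import manip gives the robot as it stands.
- The arm moves only by the tool carry_out, never from a script. Its argument "rows" is a list of rows, each an object of numbers: "ax", "ay", "az": the turn, a rotation vector about the tool's x, y, z in degrees; "tx", "ty", "tz": the shift along the tool's x, y, z in mm; "fingers": the gripper's target within -1 to 1 (shut at 1, half-way at 0, fully open at -1). In form: [{"ax": .., "ay": .., "az": .., "tx": .., "ty": .., "tz": .., "fingers": ..}, ...]. A call has 1 to 5 rows; each row shifts and turns the pose as measured when the row begins, along the tool's axes as they then stand; what a row does not reach is not made up. A row lasts 1/12 s, in which the tool goes at most 41.7 mm and 7.16 degrees, less where a joint would pass 70% of its speed; a pose out of reach is approached as far as the arm can. A call is refused whole if a number of a shift passes 41.7 or a number of a turn 7.16, either way. A call with a gripper value outside its range is refused whole. The fingers move at their own pace and stop on an object; the grip force is fixed at half the most. Time passes only in rows, so rows that do not move let the fingers close. It gives the time, the measured TCP pose, the force and the opening at its end, in the units of the state.
- manip.sense(): the state, without advancing time (a new reading comes with each control period).
- manip.grab_frame(name): name is "scene" or "top" or "wrist"; returns a dict with "img" (420x560x3 uint8, red, green, blue), "depth" (420x560 float32, mm along the optical axis (not along the pixel's ray), 0 where there is no reading), "vfov" (degrees; the focal length in pixels is half the picture's height over the tangent of half this angle, whatever the lens; pixels are square), "cx", "cy" (the principal point, pixels), "pose" (4x4, takes a point from camera to world coordinates). Camera axes: x right, y down, z forward; pixel columns grow to the right and rows downward; lengths in mm; the calibration is good to about 2 mm. A picture is of the moment at which its call begins.
- manip.close_job(): hands the job in, once; it reports no verdict.
Trained networks look in a picture, given as the dict that the camera call returned (one of the last four; its "shot" number tells which), for a name from the list of things; names that differ only in an ending like _2 or _b are one class to them, and where a whole thing is asked for, a point or a joint stands for the part that bears it (a point fixed in the world has none). Each returns a list of dicts, best first, with "score" (0 to 1); they miss things now and then, are a little off and sometimes report something else, mostly with a low value. They report only what shows in the picture. A call takes as long as a camera call. They do not tell look-alikes from the thing itself.
- manip.silhouettes(picture, thing): "pixels" (420x560 bool, what is visible of it) and "extent" ([left, top, right, bottom] in pixels, round what is visible of it).
- manip.pinpoint(picture, thing): "pixel" ([column, row] in pixels: a listed point, or the origin of a listed thing).
The state is a dict: "t": time; "joint_pos": joint angles; "joint_velocities": joint speeds; "effort": joint torques, N m; "tool_pos": TCP position; "orientation": TCP orientation; "ft_force": force on the tool from outside, world axes, zero at the start; "wrist_torque": the same for the moment, N m; "width": opening from 0.0 (shut) to 1.0 (fully open).
Only numpy, scipy, OpenCV 4.12 (cv2) and the standard library are available. Lean on these libraries where they do the work, as an engineer would, in place of code of your own. Each camera call takes 0.05 s, during which the arm holds its last target. There are 200 camera calls.

## Working session

There is one attempt and no reset: what is moved stays moved. The work goes in short steps, Python scripts to look and compute and a tool call to move; the robot and the scene stay as the last step left them, time stands still between calls to the robot, and variables do not carry over. Pictures are saved under pics/ and viewed, about 8 in all and at most 12, crops included, and the job is handed in when it is done.

Besides the shell and the picture viewer there is one more tool, called after "Request:" by a JSON object that holds its "op" and its "data". carry_out: Moves the arm, as the interface text tells. Its arguments: {"type":"object","properties":{"rows":{"type":"array","items":{"type":"object","properties":{"ax":{"type":"number"},"ay":{"type":"number"},"az":{"type":"number"},"tx":{"type":"number"},"ty":{"type":"number"},"tz":{"type":"number"},"fingers":{"type":"number"}}}}},"required":["rows"]}

```bash
mkdir -p pics
cat > h.py <<'E'
import numpy as np, cv2
from rig import manip
def w(p,u,v,d=None,z=None):
    f=p["img"].shape[0]/2/np.tan(np.radians(p["vfov"])/2)
    r=np.array([(u-p["cx"])/f,(v-p["cy"])/f,1.]); T=np.array(p["pose"])
    R,t=T[:3,:3],T[:3,3]
    if z is not None: d=(z-t[2])/(R@r)[2]
    return R@(r*d)+t
def save(p,n): cv2.imwrite("pics/"+n,p["img"][:,:,::-1])
E
python3 - <<'E'
from h import *
s=manip.sense(); print(s["t"],s["tool_pos"],s["orientation"],s["width"],manip.hold_point_z)
Z={"charger_center":14,"socket_mouth":42,"switch_top":51}
for c in("top","scene"):
    p=manip.grab_frame(c); save(p,c+".png"); print(c,np.array(p["pose"])[:3,3])
    for n,z in {**Z,"strip":0,"earbud_case":0,"power_bank":0}.items():
        for r in manip.pinpoint(p,n)[:4]:
            u,v=r["pixel"]; d=p["depth"][int(v),int(u)]
            print(n,round(r["score"],2),np.round([u,v]),w(p,u,v,z=z).round(),w(p,u,v,d=d).round())
E
```

```text
0.0 [174.31913943 599.67478145 230.4426948 ] [-4.42697973e-01 -3.11013922e+00  2.58234476e-03] 0.9992803343426411 18.700000000000003
top [373.43763504 -15.60325803 937.48786746]
charger_center 0.97 [127. 200.] [563. 288.  14.] [560. 284.  28.]
charger_center 0.87 [124. 260.] [448. 289.  14.] [447. 285.  27.]
charger_center 0.8 [141. 302.] [367. 253.  14.] [367. 250.  26.]
charger_center 0.33 [269. 178.] [604.  10.  14.] [601.  10.  26.]
socket_mouth 0.75 [266. 178.] [597.  16.  42.] [601.  16.  25.]
switch_top 0.77 [329. 170.] [ 607. -105.   51.] [ 608. -105.   49.]
strip 0.96 [266. 186.] [591.  16.   0.] [585.  16.  26.]
earbud_case 0.85 [234. 260.] [444.  80.   0.] [442.  78.  20.]
power_bank 0.59 [430. 238.] [ 481. -303.    0.] [ 479. -298.   15.]
scene [1069.95897866  308.92035141  694.33238173]
charger_center 0.77 [412. 219.] [364. 247.  14.] [379. 248.  28.]
charger_center 0.59 [399. 288.] [562. 286.  14.] [573. 287.  28.]
charger_center 0.56 [416. 252.] [456. 287.  14.] [468. 287.  27.]
socket_mouth 0.46 [274. 240.] [606.  21.  42.] [594.  13.  24.]
switch_top 0.85 [223. 214.] [ 609. -112.   51.] [ 610. -111.   52.]
strip 0.84 [274. 246.] [593.  10.   0.] [622.  28.  43.]
earbud_case 0.93 [330. 215.] [441.  74.   0.] [460.  81.  20.]
power_bank 0.83 [202. 173.] [ 483. -279.    0.] [ 493. -269.   12.]
```

Run:
```python
import cv2
a=cv2.imread("pics/top.png")[130:330,90:350]; cv2.imwrite("pics/top_c.png",cv2.resize(a,None,fx=3,fy=3,interpolation=cv2.INTER_CUBIC))
```

```text
(no output)
```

View pics/top_c.png

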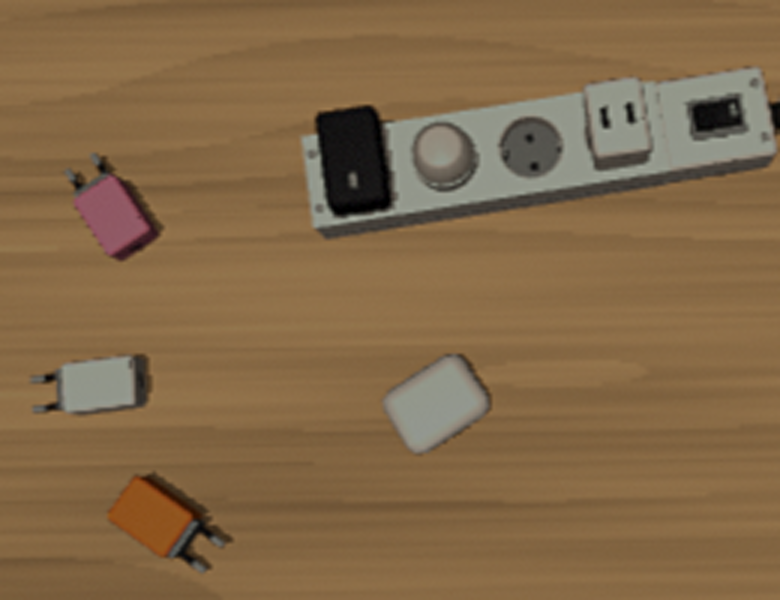

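View pics/scene.png

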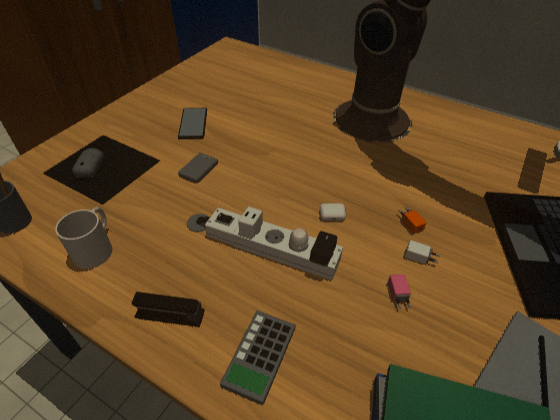

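The white charger is at crop (98,384), with pink and orange decoys above and below it. The free socket is the third from the left, at crop (531,147), and the rocker is at crop (717,116). Next I'll check for obstacles near the start pose, since the laptop is somewhere there.

Run:
```python
from h import *
from scipy.spatial.transform import Rotation as Ro
s=manip.sense(); R=Ro.from_rotvec(s["orientation"]).as_matrix(); print(R.round(3))
for c in("top","scene","wrist"):
    p=manip.grab_frame(c)
    if c=="wrist": save(p,"wrist0.png")
    d=p["depth"]; v,u=np.mgrid[:420,:560]; f=210/np.tan(np.radians(p["vfov"])/2)
    T=np.array(p["pose"]); P=np.stack([(u-p["cx"])/f*d,(v-p["cy"])/f*d,d],-1)@T[:3,:3].T+T[:3,3]
    m=(d>0)&(P[...,2]>60)&(P[...,1]>-200)&(P[...,0]>150)
    Q=P[m]; k,i=np.unique((Q[:,:2]//60).astype(int),axis=0,return_inverse=True)
    print(c,[(int(a*60),int(b*60),int(Q[i.ravel()==j,2].max())) for j,(a,b) in enumerate(k)])
for n in("charger_center","socket_mouth","switch_top"):
  t=np.array({"charger_center":(449,288,60),"socket_mouth":(597,16,80),"switch_top":(608,-107,80)}[n]); print(n,(R.T@(t-s["tool_pos"])).round())
```

```text
[[-0.96   0.279  0.   ]
 [ 0.279  0.96   0.   ]
 [ 0.     0.    -1.   ]]
top [(540, -120, 83), (540, -60, 87), (540, 0, 80), (540, 60, 83), (540, 120, 79), (600, -60, 86), (600, 0, 69), (600, 60, 78), (600, 120, 79), (660, 360, 69), (660, 420, 71), (660, 480, 71), (720, 300, 71), (720, 360, 71), (720, 420, 71), (720, 480, 71), (780, 300, 71), (780, 360, 72), (780, 420, 72), (780, 480, 71), (840, 300, 70), (840, 360, 71), (840, 420, 72), (840, 480, 70), (900, 360, 69)]
scene [(540, -60, 88), (540, 0, 80), (540, 60, 83), (540, 120, 80), (600, -60, 87), (600, 0, 73), (600, 60, 80), (600, 120, 78), (660, 420, 71), (660, 480, 72), (660, 540, 71), (720, 300, 72), (720, 360, 72), (720, 420, 72), (720, 480, 72), (780, 300, 71), (780, 360, 72), (780, 420, 69)]
wrist [(120, 480, 312), (120, 540, 334), (120, 600, 334), (120, 660, 322), (180, 600, 325), (180, 660, 322), (180, 720, 235), (240, 660, 200), (240, 720, 234), (300, 660, 115), (300, 720, 156)]
charger_center [-351. -223.  171.]
socket_mouth [-569. -443.  151.]
switch_top [-614. -558.  151.]
```

View pics/wrist0.png

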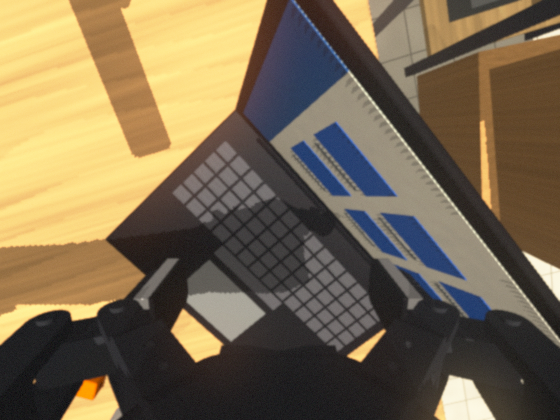

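The wrist view shows the laptop keyboard below the hand, with its screen to the right and upper right. The orange decoy is at the lower left. I'll move away from the screen first, along -y and slightly up, and shut the fingers on the way.

Request:
{"op": "carry_out", "data": {"rows": [{"tx": -12,"ty": -36,"tz": -12,"fingers": 1},{"tx": -12,"ty": -36,"tz": -12,"fingers": 1},{"tx": -20,"ty": -35,"fingers": 1},{"tx": -30,"ty": -27,"fingers": 1},{"tx": -33,"ty": -22,"fingers": 1}]}}

```text
invalid input
```

Request:
{"op": "carry_out", "data": {"rows": [{"ax": 0,"ay": 0,"az": 0,"tx": -12,"ty": -36,"tz": -12,"fingers": 1},{"ax": 0,"ay": 0,"az": 0,"tx": -12,"ty": -36,"tz": -12,"fingers": 1},{"ax": 0,"ay": 0,"az": 0,"tx": -20,"ty": -35,"tz": 0,"fingers": 1},{"ax": 0,"ay": 0,"az": 0,"tx": -30,"ty": -27,"tz": 0,"fingers": 1},{"ax": 0,"ay": 0,"az": 0,"tx": -33,"ty": -22,"tz": 0,"fingers": 1}]}}

```text
t: 1.27
tool_pos: [227.7, 420.6, 251.4]
orientation: [-0.42, -3.109, 0.006]
ft_force: [1.5, 1.0, 0.7]
width: 0.301
```

Request:
{"op": "carry_out", "data": {"rows": [{"ax": 0,"ay": 0,"az": 0,"tx": -38,"ty": -12,"tz": 0,"fingers": 1},{"ax": 0,"ay": 0,"az": 0,"tx": -38,"ty": -12,"tz": 0,"fingers": 1},{"ax": 0,"ay": 0,"az": 0,"tx": -38,"ty": -12,"tz": 10,"fingers": 1},{"ax": 0,"ay": 0,"az": 0,"tx": -38,"ty": -12,"tz": 10,"fingers": 1},{"ax": 0,"ay": 0,"az": 0,"tx": -38,"ty": -12,"tz": 10,"fingers": 1}]}}

```text
t: 1.68
tool_pos: [397.9, 307.3, 225.5]
orientation: [-0.413, -3.114, -0.009]
ft_force: [0.5, -0.0, -0.8]
width: -0.004
```

```bash
cat >> h.py <<'E'
from scipy.spatial.transform import Rotation as Ro
def look(n,z,tip,pic=None):
    s=manip.sense(); R=Ro.from_rotvec(s["orientation"]).as_matrix()
    print("t",round(s["t"],2),"tcp",s["tool_pos"].round(1) if hasattr(s["tool_pos"],"round") else s["tool_pos"],"width",round(s["width"],2),"tilt deg",np.degrees(np.arccos(-R[2,2])).round(1),"F",np.round(s["ft_force"],1))
    for c in("wrist","top"):
        p=manip.grab_frame(c)
        if pic and c=="wrist": save(p,pic)
        for r in manip.pinpoint(p,n)[:4]:
            u,v=r["pixel"]; q=w(p,u,v,z=z); i=p["img"][int(v),int(u)]
            print(c,round(r["score"],2),np.round([u,v]),i,q.round(1),"go(tool)",(R.T@(np.array([q[0],q[1],tip])-s["tool_pos"])).round(1))
E
python3 -c "
from h import *
look('charger_center',14,53,'w1.png')"
```

```text
t 1.68 tcp [397.9 307.3 225.5] width -0.0 tilt deg 0.3 F [ 0.5 -0.  -0.8]
wrist 0.72 [224. 175.] [244 138  13] [367.4 251.5  14. ] go(tool) [ 14.6 -62.8 172.2]
wrist 0.68 [273. 234.] [160 144 127] [452.9 287.4  14. ] go(tool) [-58.5  -5.8 172.4]
top 0.91 [144. 304.] [150  89  34] [364.3 246.6  14. ] go(tool) [ 16.4 -68.3 172.2]
top 0.68 [128. 199.] [150  91 104] [564.9 285.5  14. ] go(tool) [-167.1   21.5  172.4]
top 0.6 [126. 258.] [96 89 81] [451.6 285.   14. ] go(tool) [-57.9  -8.5 172.4]
```

Request:
{"op": "carry_out", "data": {"rows": [{"ax": 0,"ay": 0,"az": 0,"tx": -36,"ty": -4,"tz": 10,"fingers": 1},{"ax": 0,"ay": 0,"az": 0,"tx": -24,"ty": -3,"tz": 28,"fingers": 1},{"ax": 0,"ay": 0,"az": 0,"tx": 0,"ty": 0,"tz": 38,"fingers": 1},{"ax": 0,"ay": 0,"az": 0,"tx": 0,"ty": 0,"tz": 30,"fingers": 1},{"ax": 0,"ay": 0,"az": 0,"tx": 0,"ty": 0,"tz": 15,"fingers": 1}]}}

```text
t: 2.3
tool_pos: [454.2, 295.8, 106.4]
orientation: [0.398, 3.111, 0.028]
ft_force: [-0.4, -0.0, -0.6]
width: 0.002
```

```bash
python3 -c "
from h import *
look('charger_center',14,53,'w2.png')"
```

```text
t 2.3 tcp [454.2 295.8 106.4] width 0.0 tilt deg 1.1 F [-0.4 -0.  -0.6]
wrist 0.9 [190. 122.] [238 132   5] [369.6 253.   14. ] go(tool) [ 71.2 -63.7  52. ]
wrist 0.77 [265. 218.] [151 137 119] [454.4 286.8  14. ] go(tool) [-2.3 -9.7 53.2]
wrist 0.6 [293. 327.] [22 21 17] [559.1 284.3  14. ] go(tool) [-104.3   14.3   54. ]
top 0.87 [127. 201.] [151  93 104] [562.1 287.5  14. ] go(tool) [-106.4   18.1   54.1]
top 0.59 [143. 305.] [150  88  31] [362.7 249.9  14. ] go(tool) [ 77.1 -68.4  51.9]
top 0.58 [126. 260.] [95 87 79] [446.3 284.5  14. ] go(tool) [  5.  -13.9  53.1]
```

View pics/w2.png

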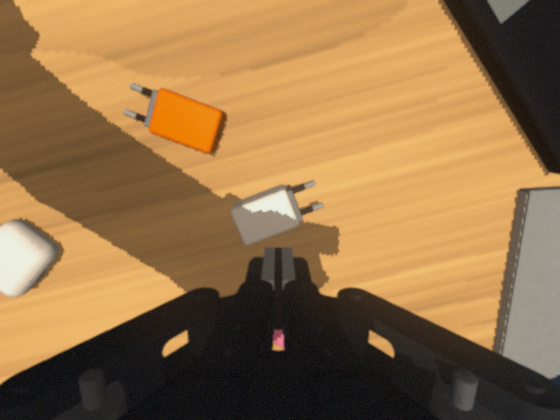

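The white charger is at (266,213), with orange at (185,120). I'm correcting by about -10 mm in tool y and descending to tip height of about 53.

Request:
{"op": "carry_out", "data": {"rows": [{"ax": 0,"ay": 0,"az": 0,"tx": 0,"ty": -10,"tz": 20,"fingers": 1},{"ax": 0,"ay": 0,"az": 0,"tx": 0,"ty": 0,"tz": 20,"fingers": 1},{"ax": 0,"ay": 0,"az": 0,"tx": 0,"ty": 0,"tz": 10,"fingers": 1},{"ax": 0,"ay": 0,"az": 0,"tx": 0,"ty": 0,"tz": 0,"fingers": 1},{"ax": 0,"ay": 0,"az": 0,"tx": 0,"ty": 0,"tz": 0,"fingers": 1}]}}

```text
t: 2.92
tool_pos: [456.7, 294.9, 67.7]
orientation: [0.388, 3.1, 0.051]
ft_force: [-0.6, -1.0, -0.1]
width: 0.0
```

```bash
python3 -c "
from h import *
look('charger_center',14,53,'w3.png')
p=manip.grab_frame('wrist')
for r in manip.silhouettes(p,'charger_center')[:4]:
    v,u=np.nonzero(r['pixels']); c,sz,a=cv2.minAreaRect(np.c_[u,v].astype(np.float32)); print(r['score'],r['extent'],c,sz,w(p,*c,z=28))
"
```

```text
t 2.92 tcp [456.7 294.9  67.7] width 0.0 tilt deg 2.1 F [-0.6 -1.  -0.1]
wrist 0.64 [294. 352.] [18 17 17] [557.6 284.1  14. ] go(tool) [-100.3   13.8   16.5]
wrist 0.6 [171. 117.] [238 128   0] [370.5 252.1  14. ] go(tool) [ 73.2 -63.2  11.6]
wrist 0.58 [262. 227.] [153 139 123] [453.  286.7  14. ] go(tool) [ 1.7 -9.4 14.4]
top 0.93 [144. 301.] [151  87  30] [370.4 246.8  14. ] go(tool) [ 71.9 -68.3  11.4]
top 0.59 [126. 202.] [152  93 105] [559.2 289.7  14. ] go(tool) [-100.5   19.7   16.7]
top 0.48 [125. 260.] [40 38 37] [447.7 286.3  14. ] go(tool) [  6.8 -11.1  14.2]
0.98 [90.2, 68.1, 217.8, 152.4] (150.36953735351562, 107.172119140625) (128.22120666503906, 56.87812805175781) [364.47187364 246.45654412  28.        ]
0.89 [220.8, 188.2, 333.8, 257.9] (277.1577453613281, 220.14361572265625) (55.92548751831055, 108.2681884765625) [446.58892222 298.43466983  28.        ]
0.5 [271.3, 328.5, 283.2, 352.8] (277.3823547363281, 339.9705810546875) (20.401269912719727, 10.123939514160156) [532.43192691 276.66113631  28.        ]
```

View pics/w3.png

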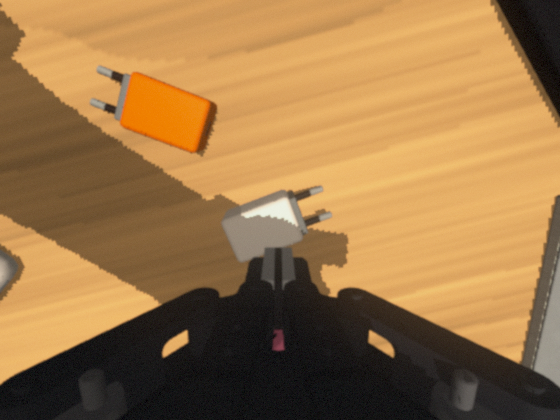

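```bash
cat > go.py <<'E'
import sys; from h import *
s=manip.sense(); R=Ro.from_rotvec(s["orientation"]).as_matrix(); p=np.array(s["tool_pos"])
print(round(s["t"],2),p.round(1),"F",np.round(s["ft_force"],1),"go",(R.T@(np.array(list(map(float,sys.argv[1:4])))-p)).round(1),"turn",np.degrees(np.cross([0,0,1],-R[2])).round(2))
E
python3 go.py 452 286 53
```

```text
3.22 [456.7 294.3  67.2] F [-0.6 -0.2 -0.2] go [ 2.6 -9.7 13.9] turn [ 1.96  0.74 -0.  ]
```

Request:
{"op": "carry_out", "data": {"rows": [{"ax": 2,"ay": 0.7,"az": 0,"tx": 2.5,"ty": -10,"tz": 10,"fingers": 1},{"ax": 1,"ay": 0.3,"az": 0,"tx": 1,"ty": -5,"tz": 5,"fingers": 1},{"ax": 0,"ay": 0,"az": 0,"tx": 0,"ty": -2,"tz": 2,"fingers": 1}]}}

```text
t: 3.47
tool_pos: [449.3, 278.3, 49.8]
orientation: [-0.39, -3.109, 0.032]
ft_force: [-0.4, -0.5, -0.8]
width: 0.001
```

```bash
python3 go.py 452 286 53
```

```text
3.47 [449.3 278.3  49.8] F [-0.4 -0.5 -0.8] go [-0.7  8.1 -3.4] turn [-1.23 -0.29  0.  ]
```

Request:
{"op": "carry_out", "data": {"rows": [{"ax": -0.8,"ay": -0.2,"az": 0,"tx": 0,"ty": 6,"tz": -3,"fingers": 1},{"ax": 0,"ay": 0,"az": 0,"tx": 0,"ty": 1,"tz": 0,"fingers": 1},{"ax": 0,"ay": 0,"az": 0,"tx": 0,"ty": 0,"tz": 0,"fingers": 1}]}}

```text
t: 3.72
tool_pos: [450.3, 284.4, 51.1]
orientation: [-0.391, -3.113, 0.014]
ft_force: [0.2, -0.6, -0.2]
width: 0.002
```

```bash
python3 go.py 452 286 53
```

```text
3.72 [450.3 284.4  51.1] F [ 0.2 -0.6 -0.2] go [-1.3  1.9 -1.9] turn [-0.55 -0.17  0.  ]
```

Request:
{"op": "carry_out", "data": {"rows": [{"ax": -0.5,"ay": 0,"az": 0,"tx": -1,"ty": 1,"tz": -2,"fingers": 1},{"ax": 0,"ay": 0,"az": 0,"tx": 0,"ty": 0,"tz": 0,"fingers": 1},{"ax": 0,"ay": 0,"az": 0,"tx": 0,"ty": 0,"tz": 0,"fingers": 1},{"ax": 0,"ay": 0,"az": 0,"tx": 0,"ty": 0,"tz": 0,"fingers": 1},{"ax": 0,"ay": 0,"az": 0,"tx": 0,"ty": 0,"tz": 0,"fingers": 1}]}}

```text
t: 4.13
tool_pos: [452.1, 285.7, 54.0]
orientation: [-0.391, -3.115, -0.003]
ft_force: [-0.1, -0.3, -0.6]
width: 0.001
```

Request:
{"op": "carry_out", "data": {"rows": [{"ax": 0,"ay": 0,"az": 0,"tx": 0,"ty": 0,"tz": 0,"fingers": 1},{"ax": 0,"ay": 0,"az": 0,"tx": 0,"ty": 0,"tz": 0,"fingers": 1},{"ax": 0,"ay": 0,"az": 0,"tx": 0,"ty": 0,"tz": 0,"fingers": 1},{"ax": 0,"ay": 0,"az": 0,"tx": 0,"ty": 0,"tz": 0,"fingers": 1},{"ax": 0,"ay": 0,"az": 0,"tx": 0,"ty": 0,"tz": 0,"fingers": 1}]}}

```text
t: 4.55
tool_pos: [452.1, 285.7, 54.1]
orientation: [-0.391, -3.115, -0.003]
ft_force: [-0.3, 0.5, -0.5]
width: -0.003
```

Request:
{"op": "carry_out", "data": {"rows": [{"ax": 0,"ay": 0,"az": 0,"tx": 0,"ty": 0,"tz": 0,"fingers": 1},{"ax": 0,"ay": 0,"az": 0,"tx": 0,"ty": 0,"tz": 0,"fingers": 1},{"ax": 0,"ay": 0,"az": 0,"tx": 0,"ty": 0,"tz": 0,"fingers": 1},{"ax": 0,"ay": 0,"az": 0,"tx": 0,"ty": 0,"tz": 0,"fingers": 1},{"ax": 0,"ay": 0,"az": 0,"tx": 0,"ty": 0,"tz": 0,"fingers": 1}]}}

```text
t: 4.97
tool_pos: [452.1, 285.7, 54.0]
orientation: [-0.391, -3.115, -0.003]
ft_force: [0.5, 0.8, 0.1]
width: -0.004
```

Request:
{"op": "carry_out", "data": {"rows": [{"ax": 0,"ay": 0,"az": 0,"tx": 0,"ty": 0,"tz": 0,"fingers": 1},{"ax": 0,"ay": 0,"az": 0,"tx": 0,"ty": 0,"tz": 0,"fingers": 1},{"ax": 0,"ay": 0,"az": 0,"tx": 0,"ty": 0,"tz": 0,"fingers": 1},{"ax": 0,"ay": 0,"az": 0,"tx": 0,"ty": 0,"tz": 0,"fingers": 1},{"ax": 0,"ay": 0,"az": 0,"tx": 0,"ty": 0,"tz": 0,"fingers": 1}]}}

```text
t: 5.38
tool_pos: [452.1, 285.7, 54.0]
orientation: [-0.391, -3.115, -0.003]
ft_force: [0.5, -0.3, -0.0]
width: -0.0
```

```bash
python3 go.py 597 16 67; python3 -c "
from h import *
p=manip.grab_frame('scene'); save(p,'s2.png')
cv2.imwrite('pics/s2c.png',cv2.resize(p['img'][150:330,330:510,::-1],None,fx=3,fy=3))"
```

```text
5.38 [452.1 285.7  54. ] F [ 0.5 -0.3 -0. ] go [-207.1 -225.5  -13.8] turn [ 0.09 -0.13  0.  ]
```

View pics/s2c.png

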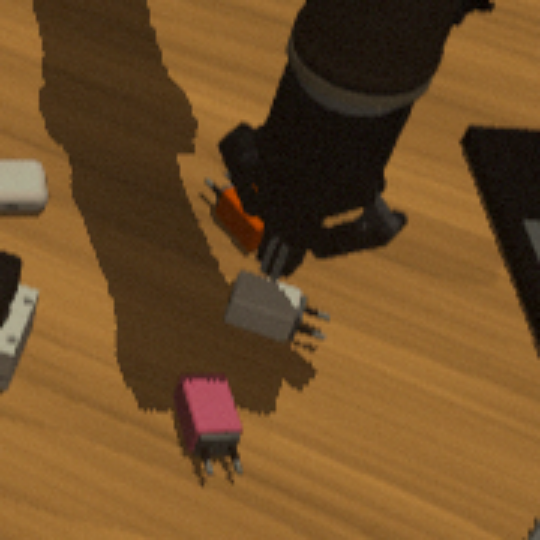

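The fingertips were over the white charger (crop (280,265)) and stayed still for over 1.2 s. Next I rise and turn the tool about 71°, so the jaw linkages lie across the strip and stay clear of the neighbouring plugs.

Request:
{"op": "carry_out", "data": {"rows": [{"ax": 0,"ay": 0,"az": 0,"tx": 0,"ty": 0,"tz": -35,"fingers": 1},{"ax": 0,"ay": 0,"az": 7,"tx": 0,"ty": 0,"tz": -40,"fingers": 1},{"ax": 0,"ay": 0,"az": 7,"tx": 0,"ty": 0,"tz": -35,"fingers": 1},{"ax": 0,"ay": 0,"az": 7,"tx": 0,"ty": 0,"tz": -10,"fingers": 1},{"ax": 0,"ay": 0,"az": 7,"tx": 0,"ty": 0,"tz": 0,"fingers": 1}]}}

```text
t: 5.85
tool_pos: [451.0, 284.1, 177.0]
orientation: [-1.146, -2.918, 0.006]
ft_force: [0.1, 0.2, -0.6]
width: -0.002
```

Request:
{"op": "carry_out", "data": {"rows": [{"ax": 0,"ay": 0,"az": 7,"tx": 0,"ty": 0,"tz": 0,"fingers": 1},{"ax": 0,"ay": 0,"az": 7,"tx": 0,"ty": 0,"tz": 0,"fingers": 1},{"ax": 0,"ay": 0,"az": 7,"tx": 0,"ty": 0,"tz": 0,"fingers": 1},{"ax": 0,"ay": 0,"az": 7,"tx": 0,"ty": 0,"tz": 0,"fingers": 1},{"ax": 0,"ay": 0,"az": 7,"tx": 0,"ty": 0,"tz": 0,"fingers": 1}]}}

```text
t: 6.27
tool_pos: [452.1, 285.0, 180.4]
orientation: [-1.988, -2.426, -0.001]
ft_force: [0.5, 0.6, 0.5]
width: 0.001
```

```bash
python3 go.py 597 16 160; python3 -c "
from h import *
print(manip.sense()['orientation'])"
```

```text
6.27 [452.1 285.  180.4] F [0.5 0.6 0.5] go [-292.3   89.4   18.9] turn [-0.16 -0.24  0.  ]
[-1.98841798e+00 -2.42585558e+00 -8.52744583e-04]
```

Request:
{"op": "carry_out", "data": {"rows": [{"ax": 0,"ay": 0,"az": 6.5,"tx": -20,"ty": 8,"tz": 0,"fingers": 1},{"ax": 0,"ay": 0,"az": 0,"tx": -36,"ty": 15.5,"tz": 0,"fingers": 1},{"ax": 0,"ay": 0,"az": 0,"tx": -36,"ty": 15.5,"tz": 0,"fingers": 1},{"ax": 0,"ay": 0,"az": 0,"tx": -36,"ty": 15.5,"tz": 0,"fingers": 1},{"ax": 0,"ay": 0,"az": 0,"tx": -36,"ty": 15.5,"tz": 0,"fingers": 1}]}}

```text
t: 6.68
tool_pos: [534.8, 135.1, 178.6]
orientation: [-2.114, -2.311, -0.003]
ft_force: [1.0, -0.2, 0.6]
width: -0.002
```

Request:
{"op": "carry_out", "data": {"rows": [{"ax": 0,"ay": 0,"az": 0,"tx": -36,"ty": 15.5,"tz": 0,"fingers": 1},{"ax": 0,"ay": 0,"az": 0,"tx": -25,"ty": 11,"tz": 0,"fingers": 1},{"ax": 0,"ay": 0,"az": 0,"tx": -10,"ty": 5,"tz": 0,"fingers": 1},{"ax": 0,"ay": 0,"az": 0,"tx": 0,"ty": 0,"tz": 0,"fingers": 1}]}}

```text
t: 7.02
tool_pos: [576.7, 53.3, 178.6]
orientation: [-2.129, -2.304, -0.002]
ft_force: [0.2, 0.5, -0.8]
width: -0.0
```

```bash
python3 go.py 597 16 160; python3 -c "
from h import *
look('socket_mouth',42,68,'w4.png')
look('switch_top',51,76)"
```

```text
7.02 [576.7  53.3 178.6] F [ 0.2  0.5 -0.8] go [-38.8  17.4  18.4] turn [-0.12 -0.24  0.  ]
t 7.02 tcp [576.7  53.3 178.6] width -0.0 tilt deg 0.3 F [ 0.2  0.5 -0.8]
wrist 0.94 [295. 245.] [80 76 70] [596.7  12.5  42. ] go(tool) [-42.7  17.  110.4]
top 0.55 [267. 175.] [17 17 16] [602.2  13.9  42. ] go(tool) [-41.8  22.5 110.4]
t 7.22 tcp [574.9  58.8 178.3] width -0.0 tilt deg 0.4 F [ 0.4  0.5 -0.3]
top 0.57 [330. 169.] [28 28 27] [ 609.4 -106.1   51. ] go(tool) [-168.    20.6  101. ]
```

View pics/w4.png

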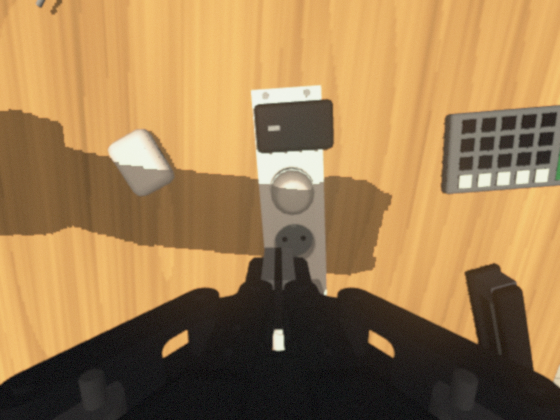

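The socket rim is centred near pixel (295,242), which gives about (597,15). The night light is above it and the finger tips are in front of it. I'll move across, then down to z of about 70.

Request:
{"op": "carry_out", "data": {"rows": [{"ax": 0,"ay": 0,"az": 0,"tx": -28,"ty": 11,"tz": 0,"fingers": 1},{"ax": 0,"ay": 0,"az": 0,"tx": -20,"ty": 8,"tz": 5,"fingers": 1},{"ax": 0,"ay": 0,"az": 0,"tx": -5,"ty": 2,"tz": 20,"fingers": 1},{"ax": 0,"ay": 0,"az": 0,"tx": 0,"ty": 0,"tz": 25,"fingers": 1},{"ax": 0,"ay": 0,"az": 0,"tx": 0,"ty": 0,"tz": 10,"fingers": 1}]}}

```text
t: 7.83
tool_pos: [603.4, 12.8, 119.7]
orientation: [-2.109, -2.323, -0.014]
ft_force: [-0.5, 0.9, -0.6]
width: -0.001
```

```bash
python3 -c "
from h import *
look('socket_mouth',42,68,'w5.png')"; python3 go.py 597 15 70
```

```text
t 7.83 tcp [603.4  12.8 119.7] width -0.0 tilt deg 0.6 F [-0.5  0.9 -0.6]
wrist 0.65 [268. 216.] [86 84 78] [596.2  16.3  42. ] go(tool) [ 3.6 -7.1 51.7]
8.03 [604.7  13.1 122.7] F [ 0.1  0.8 -0.3] go [ 2.1 -7.8 52.7] turn [ 0.39 -0.53  0.  ]
```

Request:
{"op": "carry_out", "data": {"rows": [{"ax": 0,"ay": 0,"az": 0,"tx": 2.5,"ty": -8,"tz": 10,"fingers": 1},{"ax": 0,"ay": 0,"az": 0,"tx": 0,"ty": -1,"tz": 20,"fingers": 1},{"ax": 0.4,"ay": -0.5,"az": 0,"tx": 0,"ty": 0,"tz": 10,"fingers": 1},{"ax": 0,"ay": 0,"az": 0,"tx": 0,"ty": 0,"tz": 0,"fingers": 1}]}}

```text
t: 8.37
tool_pos: [599.3, 17.5, 87.9]
orientation: [2.105, 2.325, 0.012]
ft_force: [-0.3, -0.2, -0.0]
width: -0.001
```

```bash
python3 go.py 597 15.5 70
```

```text
8.37 [599.3  17.5  87.9] F [-0.3 -0.2 -0. ] go [-1.8 -2.7 17.8] turn [ 0.52 -0.08  0.  ]
```

Request:
{"op": "carry_out", "data": {"rows": [{"ax": 0.5,"ay": 0,"az": 0,"tx": -2,"ty": -2.5,"tz": 12,"fingers": 1},{"ax": 0,"ay": 0,"az": 0,"tx": 0,"ty": 0,"tz": 6,"fingers": 1},{"ax": 0,"ay": 0,"az": 0,"tx": 0,"ty": 0,"tz": 0,"fingers": 1}]}}

```text
t: 8.62
tool_pos: [598.9, 16.3, 71.0]
orientation: [2.105, 2.331, 0.005]
ft_force: [-0.1, 0.6, -0.1]
width: 0.0
```

```bash
python3 go.py 597 15.5 68; python3 -c "
from h import *
p=manip.grab_frame('scene')
cv2.imwrite('pics/s3c.png',cv2.resize(p['img'][150:300,190:370,::-1],None,fx=4,fy=4))
look('socket_mouth',42,68,'w6.png')"
```

```text
8.62 [598.9  16.3  71. ] F [-0.1  0.6 -0.1] go [-0.6 -1.9  2.9] turn [ 0.16 -0.08  0.  ]
t 8.67 tcp [598.9  16.2  71.3] width 0.0 tilt deg 0.2 F [-0.9  0.3  0.6]
wrist 0.69 [275. 249.] [57 54 51] [598.   12.9  42. ] go(tool) [-3.2 -1.2  3.3]
top 0.6 [266. 177.] [33 26 21] [597.5  14.5  42. ] go(tool) [-1.5 -1.6  3.3]
```

View pics/s3c.png

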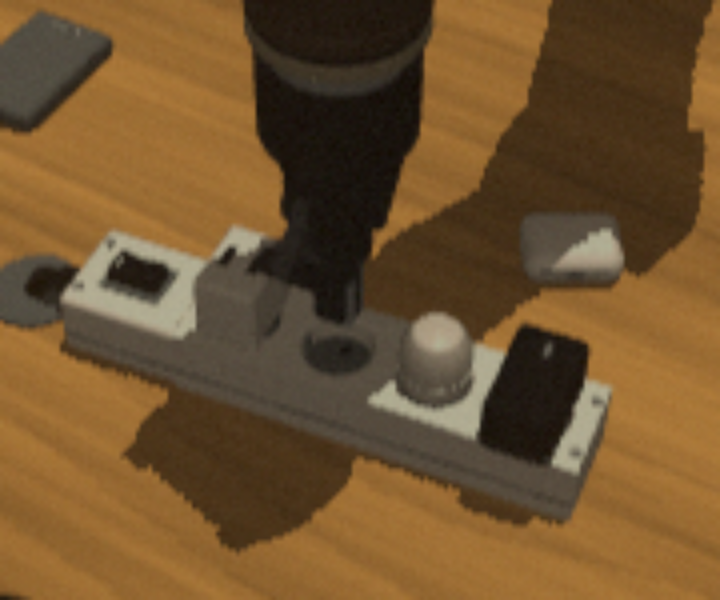

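View pics/w6.png

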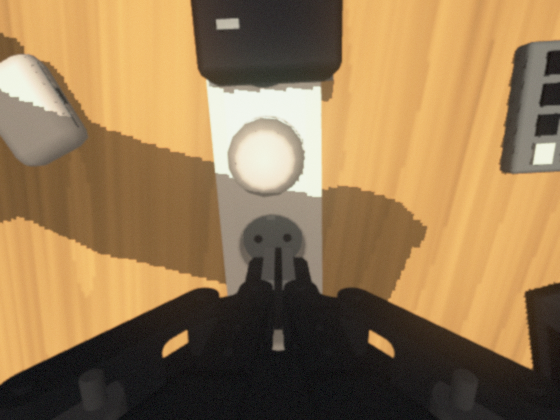

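The tips hover over the free socket: the pin holes at (258,239) and (288,237) are just ahead of the fingers, and nothing is touching. Small trim, then hold.

Request:
{"op": "carry_out", "data": {"rows": [{"ax": 0,"ay": 0,"az": 0,"tx": -1,"ty": -1.5,"tz": 3,"fingers": 1},{"ax": 0,"ay": 0,"az": 0,"tx": 0,"ty": 0,"tz": 0,"fingers": 1},{"ax": 0,"ay": 0,"az": 0,"tx": 0,"ty": 0,"tz": 0,"fingers": 1},{"ax": 0,"ay": 0,"az": 0,"tx": 0,"ty": 0,"tz": 0,"fingers": 1},{"ax": 0,"ay": 0,"az": 0,"tx": 0,"ty": 0,"tz": 0,"fingers": 1}]}}

```text
t: 9.28
tool_pos: [598.2, 14.5, 69.7]
orientation: [2.105, 2.328, 0.008]
ft_force: [0.3, 0.7, 0.0]
width: -0.003
```

Request:
{"op": "carry_out", "data": {"rows": [{"ax": 0,"ay": 0,"az": 0,"tx": 0,"ty": 0,"tz": 0,"fingers": 1},{"ax": 0,"ay": 0,"az": 0,"tx": 0,"ty": 0,"tz": 0,"fingers": 1},{"ax": 0,"ay": 0,"az": 0,"tx": 0,"ty": 0,"tz": 0,"fingers": 1},{"ax": 0,"ay": 0,"az": 0,"tx": 0,"ty": 0,"tz": 0,"fingers": 1},{"ax": 0,"ay": 0,"az": 0,"tx": 0,"ty": 0,"tz": 0,"fingers": 1}]}}

```text
t: 9.7
tool_pos: [598.4, 14.6, 69.9]
orientation: [2.105, 2.328, 0.009]
ft_force: [-0.3, -1.0, 0.0]
width: 0.004
```

Request:
{"op": "carry_out", "data": {"rows": [{"ax": 0,"ay": 0,"az": 0,"tx": 0,"ty": 0,"tz": 0,"fingers": 1},{"ax": 0,"ay": 0,"az": 0,"tx": 0,"ty": 0,"tz": 0,"fingers": 1},{"ax": 0,"ay": 0,"az": 0,"tx": 0,"ty": 0,"tz": 0,"fingers": 1},{"ax": 0,"ay": 0,"az": 0,"tx": 0,"ty": 0,"tz": 0,"fingers": 1},{"ax": 0,"ay": 0,"az": 0,"tx": 0,"ty": 0,"tz": 0,"fingers": 1}]}}

```text
t: 10.12
tool_pos: [598.3, 14.6, 69.9]
orientation: [2.105, 2.328, 0.009]
ft_force: [-0.3, 0.1, -0.0]
width: 0.002
```

Request:
{"op": "carry_out", "data": {"rows": [{"ax": 0,"ay": 0,"az": 0,"tx": 0,"ty": 0,"tz": 0,"fingers": 1},{"ax": 0,"ay": 0,"az": 0,"tx": 0,"ty": 0,"tz": 0,"fingers": 1},{"ax": 0,"ay": 0,"az": 0,"tx": 0,"ty": 0,"tz": 0,"fingers": 1},{"ax": 0,"ay": 0,"az": 0,"tx": 0,"ty": 0,"tz": 0,"fingers": 1},{"ax": 0,"ay": 0,"az": 0,"tx": 0,"ty": 0,"tz": 0,"fingers": 1}]}}

```text
t: 10.53
tool_pos: [598.3, 14.6, 69.9]
orientation: [2.105, 2.328, 0.009]
ft_force: [0.2, 0.1, -0.7]
width: 0.003
```

```bash
python3 go.py 597 15.5 68; python3 go.py 608 -105 76
```

```text
10.53 [598.3  14.6  69.9] F [ 0.2  0.1 -0.7] go [ 1.  -1.2  1.9] turn [ 0.33 -0.1   0.  ]
10.53 [598.3  14.6  69.9] F [ 0.2  0.1 -0.7] go [-120.    -2.4   -6.4] turn [ 0.33 -0.1   0.  ]
```

Request:
{"op": "carry_out", "data": {"rows": [{"ax": 0,"ay": 0,"az": 0,"tx": 0,"ty": 0,"tz": -30,"fingers": 1},{"ax": 0,"ay": 0,"az": 0,"tx": 0,"ty": 0,"tz": -38,"fingers": 1},{"ax": 0,"ay": 0,"az": 0,"tx": 0,"ty": 0,"tz": -30,"fingers": 1},{"ax": 0,"ay": 0,"az": 0,"tx": -15,"ty": 0,"tz": 0,"fingers": 1},{"ax": 0,"ay": 0,"az": 0,"tx": -25,"ty": -1,"tz": 0,"fingers": 1}]}}

```text
t: 10.95
tool_pos: [599.7, -20.1, 170.0]
orientation: [-2.096, -2.337, -0.005]
ft_force: [-1.2, -0.5, -1.1]
width: 0.002
```

Request:
{"op": "carry_out", "data": {"rows": [{"ax": 0,"ay": 0,"az": 0,"tx": -30,"ty": -1,"tz": 0,"fingers": 1},{"ax": 0,"ay": 0,"az": 0,"tx": -25,"ty": 0,"tz": 0,"fingers": 1},{"ax": 0,"ay": 0,"az": 0,"tx": -12,"ty": 0,"tz": 0,"fingers": 1},{"ax": 0,"ay": 0,"az": 0,"tx": 0,"ty": 0,"tz": 0,"fingers": 1}]}}

```text
t: 11.28
tool_pos: [607.0, -93.3, 172.5]
orientation: [2.099, 2.335, 0.008]
ft_force: [-0.1, 0.6, 0.4]
width: -0.002
```

```bash
python3 -c "
from h import *
look('switch_top',51,76,'w7.png')"; python3 go.py 608 -105.5 76
```

```text
t 11.28 tcp [607.  -93.3 172.5] width -0.0 tilt deg 0.3 F [-0.1  0.6  0.4]
wrist 0.56 [280. 220.] [48 40 37] [ 611.7 -105.5   51. ] go(tool) [-12.7   2.8  96.4]
11.48 [607.2 -88.1 171.8] F [-0.8  0.5 -0.2] go [-17.8  -1.6  95.7] turn [ 0.27 -0.25  0.  ]
```

View pics/w7.png

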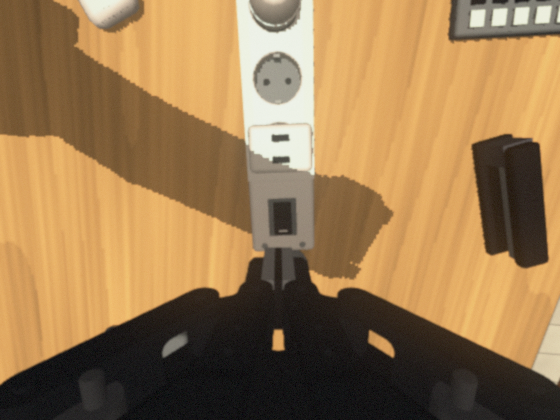

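The rocker shows at (283,217), with the end of the strip at row 245. That agrees with about (609,-105).

Request:
{"op": "carry_out", "data": {"rows": [{"ax": 0,"ay": 0,"az": 0,"tx": -14,"ty": 0,"tz": 10,"fingers": 1},{"ax": 0,"ay": 0,"az": 0,"tx": -5,"ty": 0,"tz": 25,"fingers": 1},{"ax": 0,"ay": 0,"az": 0,"tx": 0,"ty": 0,"tz": 20,"fingers": 1},{"ax": 0,"ay": 0,"az": 0,"tx": 0,"ty": 0,"tz": 5,"fingers": 1},{"ax": 0,"ay": 0,"az": 0,"tx": 0,"ty": 0,"tz": 0,"fingers": 1}]}}

```text
t: 11.9
tool_pos: [611.5, -96.3, 110.0]
orientation: [-2.077, -2.354, -0.017]
ft_force: [-0.1, 0.6, -1.3]
width: 0.001
```

```bash
python3 -c "
from h import *
look('switch_top',51,76,'w8.png')
p=manip.grab_frame('wrist')
for r in manip.silhouettes(p,'switch_top')[:2]:
    v,u=np.nonzero(r['pixels']); c,sz,a=cv2.minAreaRect(np.c_[u,v].astype(np.float32)); print(r['score'],c,sz,w(p,*c,z=50))
"; python3 go.py 609 -105 76
```

```text
t 11.9 tcp [611.5 -96.3 110. ] width 0.0 tilt deg 0.6 F [-0.1  0.6 -1.3]
wrist 0.58 [275. 244.] [44 40 35] [ 611.5 -107.4   51. ] go(tool) [-11.3  -1.6  33.9]
0.75 (270.0, 137.5) (275.0, 98.0) [601.02573373 -36.55363489  50.        ]
12.2 [612.8 -98.  112.4] F [-0.9 -0.6  0.2] go [-6.8 -5.  36.3] turn [ 0.61 -0.44  0.  ]
```

Request:
{"op": "carry_out", "data": {"rows": [{"ax": 0.5,"ay": -0.4,"az": 0,"tx": -7,"ty": -4,"tz": 10,"fingers": 1},{"ax": 0,"ay": 0,"az": 0,"tx": -2,"ty": -1,"tz": 15,"fingers": 1},{"ax": 0,"ay": 0,"az": 0,"tx": 0,"ty": 0,"tz": 5,"fingers": 1},{"ax": 0,"ay": 0,"az": 0,"tx": 0,"ty": 0,"tz": 0,"fingers": 1}]}}

```text
t: 12.53
tool_pos: [610.2, -109.1, 83.1]
orientation: [2.077, 2.351, 0.005]
ft_force: [-1.2, 0.6, -0.6]
width: 0.005
```

```bash
python3 -c "
from h import *
look('switch_top',51,76,'w9.png')"; python3 go.py 609.5 -106 76
```

```text
t 12.53 tcp [ 610.2 -109.1   83.1] width 0.01 tilt deg 0.3 F [-1.2  0.6 -0.6]
wrist 0.71 [283. 235.] [42 34 33] [ 613.2 -104.4   51. ] go(tool) [4.3 3.5 7.1]
12.73 [ 611.1 -108.8   84.5] F [-0.4  0.8  0.3] go [ 2.9 -1.3  8.5] turn [ 0.43  0.08 -0.  ]
```

View pics/w9.png

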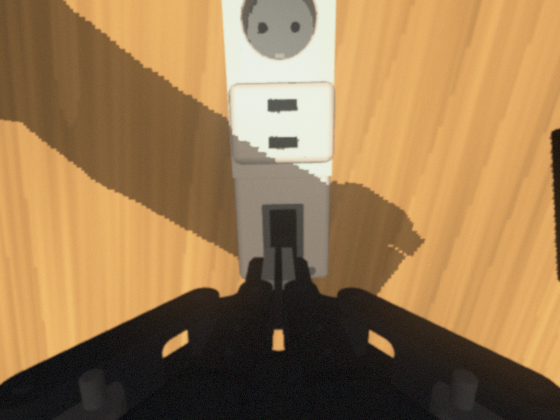

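The rocker key is centred at column 283 and spans rows 208 to about 257, partly behind the tips. Combining the wrist views with the strip's slope gives (612,-105).

Request:
{"op": "carry_out", "data": {"rows": [{"ax": 0.4,"ay": 0,"az": 0,"tx": 3.5,"ty": 1,"tz": 7,"fingers": 1},{"ax": 0,"ay": 0,"az": 0,"tx": 0,"ty": 0,"tz": 2,"fingers": 1},{"ax": 0,"ay": 0,"az": 0,"tx": 0,"ty": 0,"tz": 0,"fingers": 1}]}}

```text
t: 12.98
tool_pos: [612.7, -104.7, 76.1]
orientation: [2.077, 2.353, 0.001]
ft_force: [0.2, -0.4, 0.9]
width: -0.003
```

```bash
python3 go.py 612 -105 76; python3 -c "
from h import *
p=manip.grab_frame('scene')
cv2.imwrite('pics/s4c.png',cv2.resize(p['img'][150:300,170:350,::-1],None,fx=4,fy=4))"; python3 go.py 612 -105 76
```

```text
12.98 [ 612.7 -104.7   76.1] F [ 0.2 -0.4  0.9] go [-0.2 -0.8  0.1] turn [ 0.12  0.1  -0.  ]
13.03 [ 612.7 -104.4   76. ] F [-0.2  0.9 -0.4] go [-0.5 -0.8  0. ] turn [ 0.11  0.07 -0.  ]
```

View pics/s4c.png

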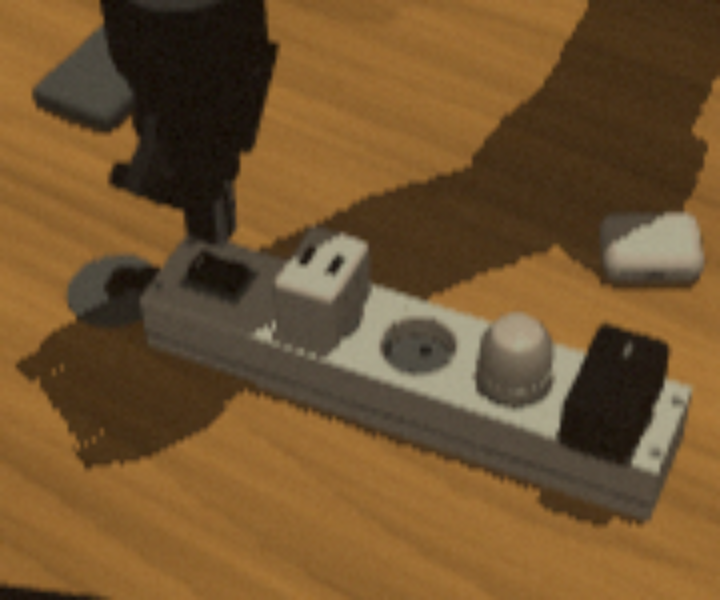

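The tips sit right above the rocker at (220,275), at z = 76 (25 mm above it), touching nothing. Holding there.

Request:
{"op": "carry_out", "data": {"rows": [{"ax": 0,"ay": 0,"az": 0,"tx": 0,"ty": 0,"tz": 0,"fingers": 1},{"ax": 0,"ay": 0,"az": 0,"tx": 0,"ty": 0,"tz": 0,"fingers": 1},{"ax": 0,"ay": 0,"az": 0,"tx": 0,"ty": 0,"tz": 0,"fingers": 1},{"ax": 0,"ay": 0,"az": 0,"tx": 0,"ty": 0,"tz": 0,"fingers": 1},{"ax": 0,"ay": 0,"az": 0,"tx": 0,"ty": 0,"tz": 0,"fingers": 1}]}}

```text
t: 13.45
tool_pos: [612.9, -104.2, 76.3]
orientation: [2.077, 2.354, 0.001]
ft_force: [-0.3, -1.0, 0.0]
width: -0.002
```

Request:
{"op": "carry_out", "data": {"rows": [{"ax": 0,"ay": 0,"az": 0,"tx": 0,"ty": 0,"tz": 0,"fingers": 1},{"ax": 0,"ay": 0,"az": 0,"tx": 0,"ty": 0,"tz": 0,"fingers": 1},{"ax": 0,"ay": 0,"az": 0,"tx": 0,"ty": 0,"tz": 0,"fingers": 1},{"ax": 0,"ay": 0,"az": 0,"tx": 0,"ty": 0,"tz": 0,"fingers": 1},{"ax": 0,"ay": 0,"az": 0,"tx": 0,"ty": 0,"tz": 0,"fingers": 1}]}}

```text
t: 13.87
tool_pos: [613.0, -104.4, 76.6]
orientation: [2.077, 2.353, 0.002]
ft_force: [0.5, -0.6, -0.5]
width: -0.001
```

Request:
{"op": "carry_out", "data": {"rows": [{"ax": 0,"ay": 0,"az": 0,"tx": 0,"ty": 0,"tz": 0,"fingers": 1},{"ax": 0,"ay": 0,"az": 0,"tx": 0,"ty": 0,"tz": 0,"fingers": 1},{"ax": 0,"ay": 0,"az": 0,"tx": 0,"ty": 0,"tz": 0,"fingers": 1},{"ax": 0,"ay": 0,"az": 0,"tx": 0,"ty": 0,"tz": 0,"fingers": 1},{"ax": 0,"ay": 0,"az": 0,"tx": 0,"ty": 0,"tz": 0,"fingers": 1}]}}

```text
t: 14.28
tool_pos: [612.9, -104.4, 76.5]
orientation: [2.077, 2.353, 0.002]
ft_force: [0.4, 1.1, -0.0]
width: 0.002
```

Request:
{"op": "carry_out", "data": {"rows": [{"ax": 0,"ay": 0,"az": 0,"tx": 0,"ty": 0,"tz": 0,"fingers": 1},{"ax": 0,"ay": 0,"az": 0,"tx": 0,"ty": 0,"tz": 0,"fingers": 1},{"ax": 0,"ay": 0,"az": 0,"tx": 0,"ty": 0,"tz": 0,"fingers": 1},{"ax": 0,"ay": 0,"az": 0,"tx": 0,"ty": 0,"tz": 0,"fingers": 1},{"ax": 0,"ay": 0,"az": 0,"tx": 0,"ty": 0,"tz": 0,"fingers": 1}]}}

```text
t: 14.7
tool_pos: [613.0, -104.5, 76.5]
orientation: [2.077, 2.353, 0.002]
ft_force: [-0.6, -0.7, -1.5]
width: -0.001
```

```bash
python3 go.py 612 -105 76; python3 -c "
from rig import manip
print(manip.close_job())"
```

```text
14.7 [ 613.  -104.5   76.5] F [-0.6 -0.7 -1.5] go [-0.4 -1.   0.5] turn [ 0.15  0.09 -0.  ]
the job is handed in; nothing more can be done
None
```

I pointed with shut fingers, straight down, at the three things in order, and handed the job in at 14.7 s, still pointing at the switch. The hand-in gives no verdict.

| Target | Fingertip height above it | Hold |
|---|---|---|
| White charger (not the orange or pink look-alikes) | about 26 mm | about 1.5 s |
| Free third socket | about 28 mm | about 1.9 s |
| Rocker switch | about 25 mm | about 1.7 s, and still there |

- **Contact:** wrist force readings stayed at noise level (under 2 N). The pictures showed clear gaps at the charger, socket and switch.
- **Not checked:** I did not measure the rocker angle itself.
- **Disagreements:** estimates of the switch position differed by about 5 mm (x from 607 to 613 mm). I settled on (612, -105), which fits the strip's slope, and the final tool position was (613, -104.5). One silhouette for the switch covered the whole strip, so I ignored it.

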